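Zero the coffee grinder

TASK

Zero the coffee grinder: turn the wing knob on its top clockwise (seen from above) until it comes up against its stop, firmly enough to be sure but without forcing it, then back it off a quarter of a turn from there and let go. Leave the mugs, the hopper and the spoon where they are.

Things in the scene. Friction and masses are not known exactly. Their poses are not given: they have to be found in the camera images.
- grinder: Electric coffee grinder, hopper off, fixed to the table. Origin: on the axis of its burr collar, at table height; z up. Foot 170 x 115 mm (x -105 to 65), grey motor body 105 x 110 mm up to z = 155, round steel burr collar 90 mm across, its flat top at z = 170. Spout and catch cup on the -x side. The knob stands on the collar's axis.
- knob: Black wing knob, turns about the collar's vertical axis, never rises. Origin: on the axis at the collar's top; z up, x along the wing towards the nose. Flange 52 mm across, z = 8 to 14 mm; on it the wing, a flat bar 48 mm long (x), 12 mm thick (y), up to z = 42, with a 22 mm round hub up to z = 24. A nose 4 mm wide sticks out of the flange along +x.
- knob_grip (a point): Middle of the wing, on the axis, 35 mm above the knob's origin (205 mm above the table), 7 mm below the wing's top: TCP place for gripping the wing across its thickness from above. Running drag is about 0.04 N m either way; the knob stays where it is left. Clockwise from above (yaw falling) tightens.
- knob_nose (a point): Tip of the nose, 38 mm from the axis, 11 mm above the knob's origin. The unseen stop (burrs touching) lies 0.8 to 2.8 rad clockwise of the start, elsewhere each time. On it the torque rises 3.2 N m per rad of further turning: 0.1 to 0.35 N m above the drag is bottomed and safe, over 0.45 does damage. Let go, it springs back at most 0.15 rad.
- marker: Brass witness marker: ring 64 mm across lying under the flange, with an upright tab 4 mm wide, 29 to 41 mm from the axis. The nose pushes the tab ahead clockwise and leaves it there when turned back, so it marks the tightest place reached. Origin on the axis at the collar's top; x parallel to the knob's x when they touch (tab 0.12 rad clockwise of x). Starts 0.05 to 1.2 rad clockwise of the knob.
- mug0: White ceramic mug, 84 mm across and 100 mm high, origin under its centre, handle at +y. Bystander.
- mug1: White ceramic mug, same as mug0. Bystander.
- hopper: The grinder's clear plastic bean hopper, an open funnel 120 mm across at the rim and 100 mm high, standing on the table, origin under its centre. Bystander.
- spoon: Steel spoon lying on the table. Bystander.
Not all that is in view belongs to the job. What is shaped like the grinder but green is not meant.

How it is judged:
By the outcome, as a careful person would: the job done as asked, in the order asked, and still so for the second after the job is handed in, with the robot touching nothing.
It also fails if it takes over 72 s, if anything falls off the work surface, if the arm or the gripper's body presses on something with over 40 N, if the wrist force passes 120 N, or if a joint passes its speed limit or range.

ROBOT

A 6-joint arm with a two-finger parallel gripper is mounted at the origin on the work surface. World frame = base frame: x ahead of the robot, y to its left, z up, the work surface at z = 0. Lengths are in mm, angles in rad, forces in N, time in s.
With the tool pointing down it reaches from about 325 to 775 mm from the base axis. Payload 5.5 kg.
Tool frame: the origin (TCP) lies between the finger pads, 19 mm behind the fingertips; this is the grasp point; z points along the fingers, y is the line along which they close (so a half turn about z gives the same grasp; the last joint's range is limited). The gripper opens to 85 mm and grips with 20 to 120 N. Pads are 22 mm wide; open, the fingers measure 114 mm over their backs; the gripper's body (76 mm by 85 mm) begins 54 mm behind the grasp point. The pads swing forward as they close: fully open they stand 13 mm farther back than shut.
Start: joints at [-1.279, 0.091, 1.231, -0, 1.82, -0.057], TCP at [205.062, -563.885, 249.975] pointing down, gripper open.
Joint ranges: [-2.87, 2.87], [-0.86, 2.18], [0.17, 2.46], [-1.51, 4.65], [0.06, 2.69], [-2.65, 2.65]. Speed limits (rad/s): [2.57, 2.57, 3.01, 3.14, 3.14, 3.14].

INTERFACE

Orientations are given as [roll, pitch, yaw] about the fixed x, y, z axes, in that order (R = Rz(yaw) Ry(pitch) Rx(roll)).
In Python, from station import state, snapshot, camera_params, sign_off gives the robot as it stands.
- The arm moves only by the shell command python3 -m jog 'ROWS' [OPENING] [FORCE]. ROWS is JSON, a list of rows, each a list of 2 entries, a list of its own where there are three numbers: the shift along the tool's x, y, z as a fraction of full scale, then the turn, a rotation vector about the tool's x, y, z as a fraction of full scale. A call has 1 to 20 rows; each row shifts and turns the commanded pose from where the row before left it, along the tool's axes as they then stand; what a row does not reach is not made up. Full scale, the value 1, is 25 mm for a shift and 6 degrees for a turn. A row lasts 1/12 s, in which the tool goes at most 41.7 mm and 7.16 degrees, less where a joint would pass 70% of its speed; a pose out of reach is approached as far as the arm can. A call with a number of a shift or a turn outside -1 to 1 is refused whole. A call with a gripper value outside its range is refused whole. OPENING is the opening in per cent of the stroke, from 0 (shut) to 100 (fully open), set as the call begins (- or left out, the last holds). The fingers move at their own pace and stop on an object; FORCE is the grip in N (left out, the last holds). Time passes only in rows, so rows that do not move let the fingers close. It gives the time, the measured TCP pose, the force, the opening and the grip force at its end, in the units of the state.
- state(): the state, without advancing time (a new reading comes with each control period).
- snapshot(name): name is "scene" or "side" or "wrist"; returns the picture (400x640x3 uint8, red, green, blue); there is no depth.
- camera_params(name): a dict with "camera_matrix" (3x3 intrinsics, pixels), "R" (3x3) and "t" (3): a world point X has camera coordinates R X + t; the wrist camera has in their place "mount" (4x4, takes a point from camera to tool coordinates, whose origin is the TCP and whose axes are the flange's). Camera axes: x right, y down, z forward; pixel columns grow to the right and rows downward; lengths in mm; the calibration is good to about 2 mm. A picture is of the moment at which its call begins: read the wrist's pose just before it. camera_params takes no time and is no camera call.
- sign_off(): hands the job in; it is judged then, once.
The state is a dict: "t": time; "q": joint angles; "joint_velocities": joint speeds; "joint_torque": joint torques, N m; "tcp_pos": TCP position; "ee_rot": TCP orientation; "wrist_force": force on the tool from outside, world axes, zero at the start; "moment": the same for the moment, N m; "opening": finger opening in mm; "grasp_force": force on a finger pad.
Only numpy, scipy, OpenCV 4.12 (cv2) and the standard library are available. Lean on these libraries where they do the work, as an engineer would, in place of code of your own. Each camera call takes 0.05 s, during which the arm holds its last target. There are 200 camera calls.

## Working session

There is one attempt and no reset: what is moved stays moved. The work goes in short steps, Python scripts to look and compute and a shell command to move; the robot and the scene stay as the last step left them, time stands still between calls to the robot, and variables do not carry over. Pictures are saved under pics/ and viewed, at most 10 in all, crops included, and the job is handed in when it is done.

```bash
mkdir -p pics
python3 - <<'E'
from station import *
import cv2,numpy as np
for n in("scene","side"):
    cv2.imwrite(f"pics/{n}0.png",snapshot(n)[:,:,::-1]); p=camera_params(n); print(n,{k:np.round(v,3).tolist() for k,v in p.items() if hasattr(v,'__len__')})
s=state();print({k:np.round(v,3).tolist() for k,v in s.items()})
print(camera_params("wrist"))
E
```

```text
scene {'camera_matrix': [[490.007, 0.0, 315.56], [0.0, 490.007, 192.834], [0.0, 0.0, 1.0]], 'R': [[0.132, -0.991, 0.009], [-0.94, -0.128, -0.315], [0.314, 0.033, -0.949]], 't': [-11.187, 589.583, 1250.437]}
side {'camera_matrix': [[414.832, 0.0, 326.322], [0.0, 414.832, 199.461], [0.0, 0.0, 1.0]], 'R': [[-0.997, -0.08, 0.022], [-0.061, 0.528, -0.847], [0.056, -0.846, -0.531]], 't': [578.534, 117.206, 1153.815]}
{'t': 0.1, 'q': [-1.279, 0.092, 1.232, 0.0, 1.82, -0.057], 'joint_velocities': [0.0, -0.001, -0.003, -0.001, 0.001, 0.002], 'joint_torque': [0.003, -46.022, -41.922, 0.0, 0.011, 0.0], 'tcp_pos': [204.993, -563.658, 248.939], 'ee_rot': [-3.14, -0.0, 0.349], 'wrist_force': [-0.513, -0.114, 0.549], 'moment': [-0.027, -0.042, -0.007], 'grasp_force': 0.0, 'opening': 85.564}
{'camera_matrix': array([[350.81289486,   0.        , 315.71436746],
       [  0.        , 350.81289486, 200.00004926],
       [  0.        ,   0.        ,   1.        ]]), 'mount': array([[-8.86999926e-04, -9.50782719e-01, -3.09857119e-01,
         7.95928623e+01],
       [ 9.99999340e-01, -6.16962859e-04, -9.69484636e-04,
        -1.21191839e+00],
       [ 7.30598905e-04, -3.09857774e-01,  9.50782639e-01,
        -1.23234383e+02],
       [ 0.00000000e+00,  0.00000000e+00,  0.00000000e+00,
         1.00000000e+00]])}
```

View pics/scene0.png

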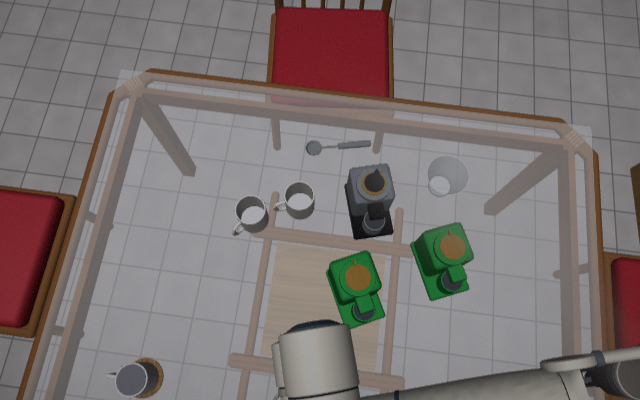

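View pics/side0.png

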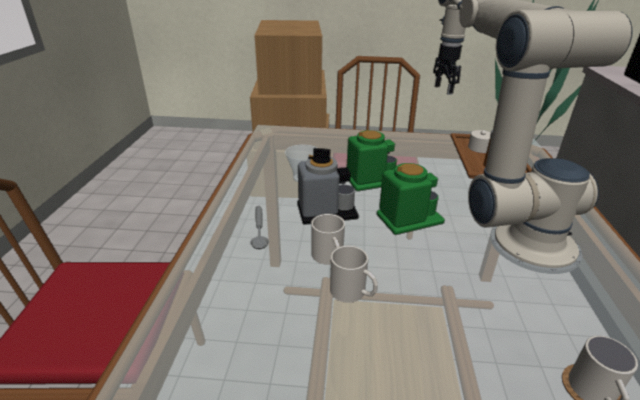

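The scene picture shows the grey grinder, with its collar and black knob at about (375,181). The side picture shows the knob at about (321,156). The green ones are decoys. Next I'll enlarge the knob and get its position.

```bash
cat > h.py <<'E'
from station import *
import cv2,numpy as np
from scipy.spatial.transform import Rotation as Ro
def ray(n,uv,s=None):
    p=camera_params(n);K=p["camera_matrix"];d=np.linalg.inv(K)@[*uv,1]
    if n=="wrist":
        M=np.array(p["mount"]);T=np.eye(4);T[:3,:3]=Ro.from_euler('xyz',s["ee_rot"]).as_matrix();T[:3,3]=s["tcp_pos"]
        W=T@M;return W[:3,3],W[:3,:3]@d
    R=np.array(p["R"]);return -R.T@p["t"],R.T@d
def atz(n,uv,z,s=None):
    o,d=ray(n,uv,s);return o+d*(z-o[2])/d[2]
def proj(n,X,s=None):
    p=camera_params(n);K=np.array(p["camera_matrix"])
    if n=="wrist":
        T=np.eye(4);T[:3,:3]=Ro.from_euler('xyz',s["ee_rot"]).as_matrix();T[:3,3]=s["tcp_pos"]
        c=np.linalg.inv(T@np.array(p["mount"]))@[*X,1];c=c[:3]
    else:c=np.array(p["R"])@X+p["t"]
    u=K@c;return u[:2]/u[2]
E
python3 - <<'E'
from h import *
a=cv2.imread("pics/scene0.png")[150:250,330:410]; b=cv2.imread("pics/side0.png")[130:230,280:360]
cv2.imwrite("pics/c0.png",cv2.resize(np.hstack([a,b]),None,fx=5,fy=5,interpolation=cv2.INTER_CUBIC))
for z in(170,205): print(atz("scene",(375,181),z))
print(atz("side",(321,156),205))
E
```

```text
[614.33355354 -84.57126105 170.        ]
[601.22274911 -81.44672965 205.        ]
[603.07880399 -44.52549709 205.        ]
```

View pics/c0.png

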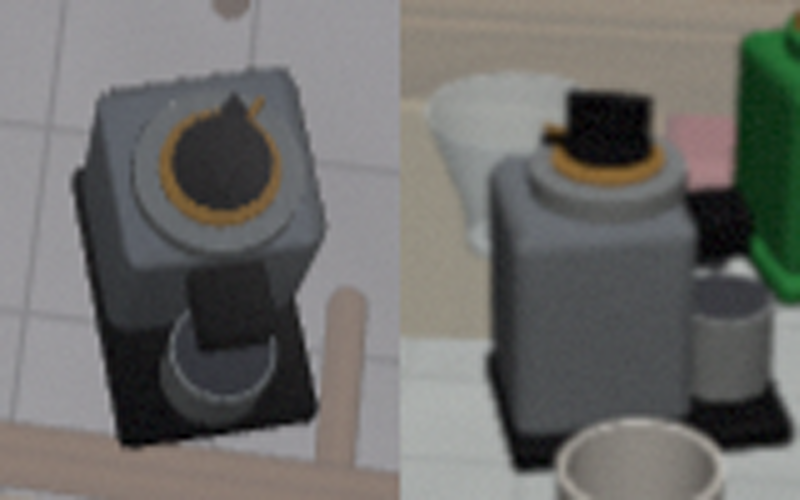

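The left crop shows the collar centre at about (222,172), which is image (374.4,184.4). The nose tip is at (235,97), image (377,169.4), and the brass tab is at (259,105), clockwise of it. The right crop shows the wing top centre at (610,93), image (322,148.6).

Run:
```python
from h import *
c=atz("scene",(374.4,184.4),170);n=atz("scene",(377,169.4),181);t=atz("scene",(381.8,171),178)
print(c,n,t,np.hypot(*(n-c)[:2]),np.arctan2(*(n-c)[1::-1]),np.arctan2(*(t-c)[1::-1]))
print(atz("side",(322,148.6),212))
o=atz("scene",(383.5,184.4),170)
s=state();print(s["tcp_pos"],np.hypot(*c[:2]))
```

```text
[604.75175469 -83.90449588 170.        ] [642.92490036 -85.7450302  181.        ] [641.37020968 -98.86478909 178.        ] 38.217490984620056 -0.04817811118583167 -0.3878511350576354
[603.3478009  -76.42160786 212.        ]
[ 204.99311343 -563.65759394  248.93924335] 610.5445513854431
```

```bash
python3 -m jog '[[[0,0,-1],[0,0,0]],[[0,0,-1],[0,0,0]],[[1,-0.586,0],[0,0,0]],[[1,-0.586,0],[0,0,0]],[[1,-0.586,0],[0,0,0]],[[1,-0.586,0],[0,0,0]],[[1,-0.586,0],[0,0,0]],[[1,-0.586,0],[0,0,0]],[[1,-0.586,0],[0,0,0]],[[1,-0.586,0],[0,0,0]],[[1,-0.586,0],[0,0,0]],[[1,-0.586,0],[0,0,0]],[[1,-0.586,0],[0,0,0]],[[1,-0.586,0],[0,0,0]],[[1,-0.586,0],[0,0,0]]]' 100
python3 -m jog '[[[1,-0.586,0],[0,0,0]],[[1,-0.586,0],[0,0,0]],[[1,-0.586,0],[0,0,0]],[[1,-0.586,0],[0,0,0]],[[1,-0.586,0],[0,0,0]],[[1,-0.586,0],[0,0,0]],[[1,-0.586,0],[0,0,0]],[[1,-0.586,0],[0,0,0]],[[0.6,-0.35,0],[0,0,0]],[[0,0,0],[0,0,-1]],[[0,0,0],[0,0,-1]],[[0,0,0],[0,0,-1]],[[0,0,0],[0,0,-1]],[[0,0,0],[0,0,-1]],[[0,0,0],[0,0,-1]],[[0,0,0],[0,0,-1]],[[0,0,0],[0,0,-1]]]'
python3 -m jog '[[[0,0,0],[0,0,-1]],[[0,0,0],[0,0,-1]],[[0,0,0],[0,0,-1]],[[0,0,0],[0,0,-1]],[[0,0,0],[0,0,-1]],[[0,0,0],[0,0,-1]],[[0,0,0],[0,0,-1]],[[0,0,0],[0,0,-1]],[[0,0,0],[0,0,-1]],[[0,0,0],[0,0,-1]],[[0,0,0],[0,0,-1]],[[0,0,0],[0,0,-1]],[[0,0,0],[0,0,-1]],[[0,0,0],[0,0,-1]],[[0,0,0],[0,0,-1]],[[0,0,0],[0,0,-1]],[[0,0,0],[0,0,-1]],[[0,0,0],[0,0,-1]],[[0,0,0],[0,0,0]],[[0,0,0],[0,0,0]]]'
python3 - <<'E'
from h import *
import json
s=state();json.dump({k:np.array(v).tolist() for k,v in s.items()},open("s1.json","w"))
w=snapshot("wrist")[:,:,::-1];cv2.imwrite("pics/w1.png",w)
u=proj("wrist",np.array([604,-82,184]),s);print(u,s["tcp_pos"],s["ee_rot"],s["q"])
x,y=[int(max(0,v)) for v in u-[100,80]]
print(x,y);cv2.imwrite("pics/w1c.png",cv2.resize(w[y:y+150,x:x+200],None,fx=4,fy=4,interpolation=cv2.INTER_CUBIC))
E
```

```text
t: 1.35
tcp_pos: [446.0, -272.5, 299.5]
ee_rot: [-3.141, 0.0, 0.349]
wrist_force: [-0.4, -1.1, 0.8]
opening: 85.2
grasp_force: 0.0
t: 2.77
tcp_pos: [604.3, -82.0, 299.3]
ee_rot: [-3.14, 0.0, 1.192]
wrist_force: [0.7, 0.0, 0.1]
opening: 85.6
grasp_force: 0.0
t: 4.43
tcp_pos: [604.3, -82.0, 299.5]
ee_rot: [3.141, -0.001, 3.068]
wrist_force: [0.0, -0.2, -0.3]
opening: 85.5
grasp_force: 0.0
[313.92601725 202.57945214] [604.34715653 -81.98181654 299.46093908] [ 3.14145754e+00 -9.16682848e-04  3.06838675e+00] [-1.90622033e-01  1.35736627e-01  1.09472258e+00  2.84367241e-05
  1.91205965e+00 -1.68820289e+00]
213 122
```

View pics/w1c.png

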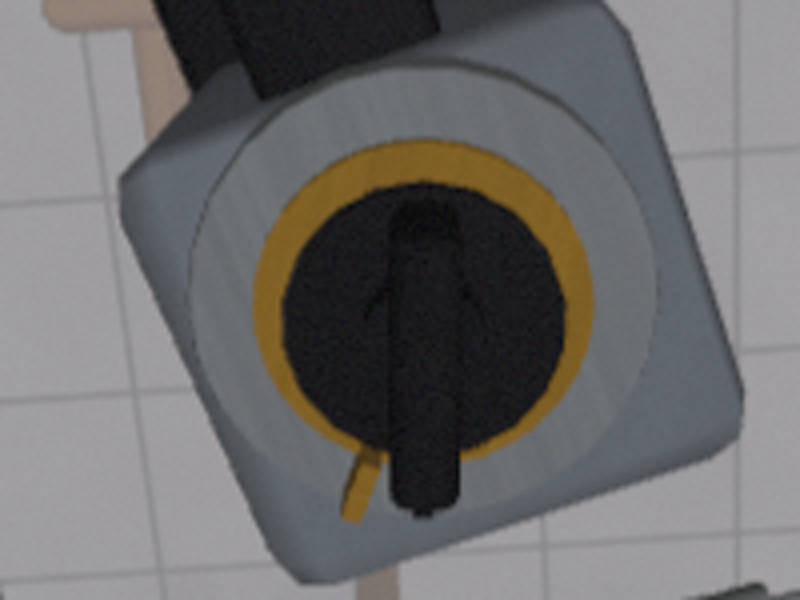

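The close view shows the wing upright in the picture, so it is aligned with tool x, with its edges at crop x 390 to 460. The collar centre is at about (423.5,289), image (318.9,194.3), and the flange centre at (425,321), image (319.2,202.3). The tab is just clockwise of the nose.

Run:
```python
from h import *
import json
s=json.load(open("s1.json"))
for uv,z in(((318.9,194.3),170),((319.2,202.3),184),((213+425/4,122+510/4),212)):
    X=atz("wrist",uv,z,s);d=X-s["tcp_pos"]
    R=Ro.from_euler('xyz',s["ee_rot"]).as_matrix();print(X,R.T@d)
```

```text
[602.38650543 -78.16704565 170.        ] [  2.11573864   3.64365829 129.46342642]
[604.07084993 -78.20997098 184.        ] [  0.4456001    3.72593359 115.46190054]
[627.61272681 -80.15105531 212.        ] [-23.14951817   3.51569985  87.44023087]
```

```bash
python3 -m jog '[[[0.03,0.14,0.8],[0,0,0]],[[0,0,0.9],[0,0,0]],[[0,0,0.9],[0,0,0]],[[0,0,0.7],[0,0,0]],[[0,0,0.44],[0,0,0]],[[0,0,0],[0,0,0]],[[0,0,0],[0,0,0]],[[0,0,0],[0,0,0]]]' 60
python3 -m jog '[[[0,0,0],[0,0,0]],[[0,0,0],[0,0,0]],[[0,0,0],[0,0,0]],[[0,0,0],[0,0,0]],[[0,0,0],[0,0,0]],[[0,0,0],[0,0,0]],[[0,0,0],[0,0,0]],[[0,0,0],[0,0,0]],[[0,0,0],[0,0,0]],[[0,0,0],[0,0,0]],[[0,0,0],[0,0,0]],[[0,0,0],[0,0,0]],[[0,0,0],[0,0,0]],[[0,0,0],[0,0,0]],[[0,0,0],[0,0,0]]]' 0 50
cat > ck.py <<'E'
# prints yaw, moment; exit 1 if |resisting moment| above limit
import sys,numpy as np
from station import state
s=state();m=s["moment"];print("yaw %.3f m %s f %s p %s t %.1f op %.1f g %.0f"%(s["ee_rot"][2],np.round(m,3),np.round(s["wrist_force"],1),np.round(s["tcp_pos"],1),s["t"],s["opening"],s["grasp_force"]))
sys.exit(abs(m[2])>float(sys.argv[1]))
E
python3 ck.py 1
```

```text
t: 5.15
tcp_pos: [604.4, -78.5, 208.2]
ee_rot: [-3.141, 0.002, 3.071]
wrist_force: [0.5, 0.5, 0.9]
opening: 51.4
grasp_force: 0.0
t: 6.4
tcp_pos: [604.3, -79.7, 208.4]
ee_rot: [-3.139, 0.003, 3.07]
wrist_force: [-0.8, -5.7, 5.9]
opening: 18.4
grasp_force: 48.8
yaw 3.070 m [-0.994  0.173  0.034] f [-0.8 -5.7  5.9] p [604.3 -79.7 208.4] t 6.4 op 18.4 g 49False
```

```bash
python3 - <<'E'
from h import *
w=snapshot("wrist")[:,:,::-1];b=snapshot("side")[125:200,275:375,::-1]
a=cv2.resize(w[60:360,120:520],None,fx=1.5,fy=1.5)[:, :]
b=cv2.resize(b,(400,300),interpolation=cv2.INTER_CUBIC)
c=np.zeros((600,600,3),np.uint8);c=np.zeros((450+150,800,3),np.uint8)
c[:300,:400]=cv2.resize(w[60:360,120:520],(400,300));c[:300,400:]=b
sc=snapshot("scene")[140:215,330:430,::-1];c[300:,:400]=cv2.resize(sc,(400,300),interpolation=cv2.INTER_CUBIC)
c[300:,400:]=cv2.resize(w[130:280,220:420],(400,300),interpolation=cv2.INTER_CUBIC)
cv2.imwrite("pics/g.png",c)
E
python3 ck.py 1
```

```text
yaw 3.070 m [-0.985  0.171  0.03 ] f [-1.5 -5.7  6. ] p [604.3 -79.7 208.4] t 6.5 op 18.5 g 49False
```

View pics/g.png

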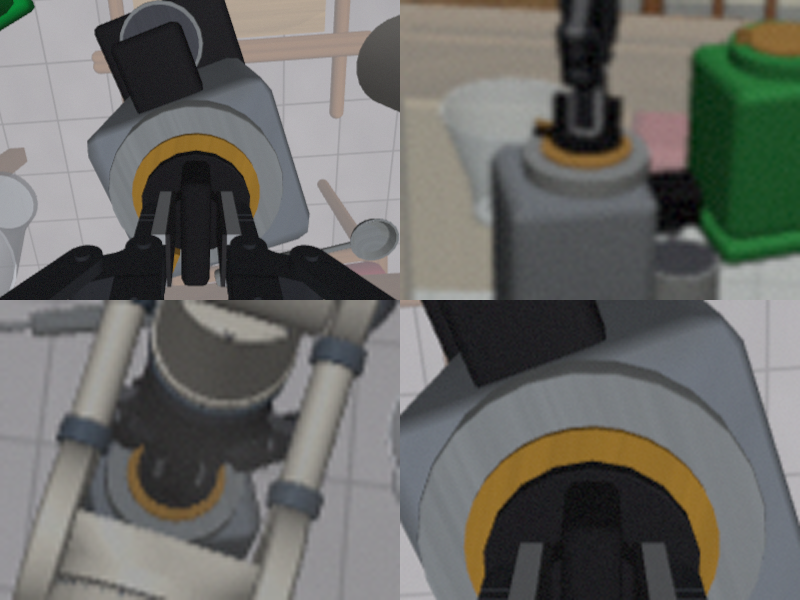

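The pads stand off both sides of the wing (opening 18 mm), so the fingertips are on the hub. I'll open, lift clear of the hub, recentre and grip again.

```bash
python3 -m jog '[[[0,0,0],[0,0,0]],[[0,0,0],[0,0,0]],[[0,0,0],[0,0,0]],[[0,0,0],[0,0,0]],[[0,-0.07,-0.28],[0,0,0]],[[0,0,0],[0,0,0]],[[0,0,0],[0,0,0]]]' 45
python3 ck.py 1
python3 -m jog '[[[0,0,0],[0,0,0]],[[0,0,0],[0,0,0]],[[0,0,0],[0,0,0]],[[0,0,0],[0,0,0]],[[0,0,0],[0,0,0]],[[0,0,0],[0,0,0]],[[0,0,0],[0,0,0]],[[0,0,0],[0,0,0]],[[0,0,0],[0,0,0]],[[0,0,0],[0,0,0]],[[0,0,0],[0,0,0]],[[0,0,0],[0,0,0]],[[0,0,0],[0,0,0]],[[0,0,0],[0,0,0]],[[0,0,0],[0,0,0]]]' 0 50 >/dev/null
python3 ck.py 1
```

```text
t: 7.13
tcp_pos: [604.1, -80.2, 214.3]
ee_rot: [-3.142, 0.001, 3.072]
wrist_force: [0.0, 0.8, 0.8]
opening: 38.5
grasp_force: 0.0
yaw 3.072 m [-0.009 -0.026  0.026] f [0.  0.8 0.8] p [604.1 -80.2 214.3] t 7.1 op 38.5 g 0
yaw 3.072 m [ 0.606  0.183 -0.046] f [-1.   4.   3.2] p [603.8 -80.  213.6] t 8.4 op 10.8 g 51False
False
```

```bash
python3 -m jog '[[[0,0,0],[0,0,0.5]],[[0,0,0],[0,0,0.5]],[[0,0,0],[0,0,0.5]],[[0,0,0],[0,0,0.5]],[[0,0,0],[0,0,0.5]]]' >/dev/null; python3 ck.py 1
python3 -m jog '[[[0,0,0],[0,0,0]],[[0,0,0],[0,0,0]],[[0,0,0],[0,0,0]]]' >/dev/null; python3 ck.py 1
python3 -m jog '[[[0,0,0],[0,0,0.5]],[[0,0,0],[0,0,0.5]],[[0,0,0],[0,0,0.5]],[[0,0,0],[0,0,0.5]],[[0,0,0],[0,0,0.5]]]' >/dev/null; python3 ck.py 1
python3 -m jog '[[[0,0,0],[0,0,0.5]],[[0,0,0],[0,0,0.5]],[[0,0,0],[0,0,0.3]],[[0,0,0],[0,0,0]],[[0,0,0],[0,0,0]]]' >/dev/null; python3 ck.py 1
```

```text
yaw 2.808 m [0.84  0.088 0.071] f [-0.7  5.2  2.2] p [603.8 -79.6 213.6] t 8.8 op 10.8 g 51
yaw 2.812 m [ 0.938  0.153 -0.042] f [-1.2  4.6  2.3] p [603.9 -79.6 213.5] t 9.1 op 10.9 g 51
yaw 2.548 m [ 1.111 -0.007  0.106] f [-0.5  6.2  1.2] p [604.  -79.2 213.6] t 9.5 op 11.0 g 50
yaw 2.414 m [ 1.148 -0.143 -0.046] f [0.8 6.2 1.9] p [604.1 -79.1 213.6] t 9.9 op 10.8 g 50False
False
False
False
```

The grip turns the knob. It reads about 0.1 N m while moving and about -0.045 at rest. From here I'll take guarded 3° steps, each stopping if the settled moment rises.

```bash
python3 -m jog '[[[0.027,0.03,0],[0,0,0.25]],[[0,0,0],[0,0,0.25]],[[0,0,0],[0,0,0]],[[0,0,0],[0,0,0]]]' >/dev/null; python3 ck.py 0.12 &&
python3 -m jog '[[[0,0,0],[0,0,0.25]],[[0,0,0],[0,0,0.25]],[[0,0,0],[0,0,0]],[[0,0,0],[0,0,0]]]' >/dev/null && python3 ck.py 0.12 &&
python3 -m jog '[[[0,0,0],[0,0,0.25]],[[0,0,0],[0,0,0.25]],[[0,0,0],[0,0,0]],[[0,0,0],[0,0,0]]]' >/dev/null && python3 ck.py 0.12 &&
python3 -m jog '[[[0,0,0],[0,0,0.25]],[[0,0,0],[0,0,0.25]],[[0,0,0],[0,0,0]],[[0,0,0],[0,0,0]]]' >/dev/null && python3 ck.py 0.12 &&
python3 -m jog '[[[0,0,0],[0,0,0.25]],[[0,0,0],[0,0,0.25]],[[0,0,0],[0,0,0]],[[0,0,0],[0,0,0]]]' >/dev/null && python3 ck.py 0.12 &&
python3 -m jog '[[[0,0,0],[0,0,0.25]],[[0,0,0],[0,0,0.25]],[[0,0,0],[0,0,0]],[[0,0,0],[0,0,0]]]' >/dev/null && python3 ck.py 0.12 &&
python3 -m jog '[[[0,0,0],[0,0,0.25]],[[0,0,0],[0,0,0.25]],[[0,0,0],[0,0,0]],[[0,0,0],[0,0,0]]]' >/dev/null && python3 ck.py 0.12 &&
python3 -m jog '[[[0,0,0],[0,0,0.25]],[[0,0,0],[0,0,0.25]],[[0,0,0],[0,0,0]],[[0,0,0],[0,0,0]]]' >/dev/null && python3 ck.py 0.12 &&
python3 -m jog '[[[0,0,0],[0,0,0.25]],[[0,0,0],[0,0,0.25]],[[0,0,0],[0,0,0]],[[0,0,0],[0,0,0]]]' >/dev/null && python3 ck.py 0.12
```

```text
yaw 2.361 m [ 0.839 -0.352 -0.077] f [2.  5.5 1.7] p [604.2 -78.9 213.6] t 10.2 op 10.6 g 50False
```

```bash
sed -i 's/sys.exit(.*/sys.exit(int(abs(m[2])>float(sys.argv[1])))/' ck.py
python3 -m jog '[[[0,0,0],[0,0,0.25]],[[0,0,0],[0,0,0.25]],[[0,0,0],[0,0,0]],[[0,0,0],[0,0,0]]]' >/dev/null && python3 ck.py 0.12 &&
python3 -m jog '[[[0,0,0],[0,0,0.25]],[[0,0,0],[0,0,0.25]],[[0,0,0],[0,0,0]],[[0,0,0],[0,0,0]]]' >/dev/null && python3 ck.py 0.12 &&
python3 -m jog '[[[0,0,0],[0,0,0.25]],[[0,0,0],[0,0,0.25]],[[0,0,0],[0,0,0]],[[0,0,0],[0,0,0]]]' >/dev/null && python3 ck.py 0.12 &&
python3 -m jog '[[[0,0,0],[0,0,0.25]],[[0,0,0],[0,0,0.25]],[[0,0,0],[0,0,0]],[[0,0,0],[0,0,0]]]' >/dev/null && python3 ck.py 0.12 &&
python3 -m jog '[[[0,0,0],[0,0,0.25]],[[0,0,0],[0,0,0.25]],[[0,0,0],[0,0,0]],[[0,0,0],[0,0,0]]]' >/dev/null && python3 ck.py 0.12 &&
python3 -m jog '[[[0,0,0],[0,0,0.25]],[[0,0,0],[0,0,0.25]],[[0,0,0],[0,0,0]],[[0,0,0],[0,0,0]]]' >/dev/null && python3 ck.py 0.12 &&
python3 -m jog '[[[0,0,0],[0,0,0.25]],[[0,0,0],[0,0,0.25]],[[0,0,0],[0,0,0]],[[0,0,0],[0,0,0]]]' >/dev/null && python3 ck.py 0.12 &&
python3 -m jog '[[[0,0,0],[0,0,0.25]],[[0,0,0],[0,0,0.25]],[[0,0,0],[0,0,0]],[[0,0,0],[0,0,0]]]' >/dev/null && python3 ck.py 0.12
```

```text
yaw 2.309 m [ 0.879 -0.406 -0.064] f [2.4 4.8 1.5] p [604.2 -78.8 213.6] t 10.6 op 10.6 g 50
yaw 2.257 m [ 0.892 -0.511 -0.054] f [3.1 5.1 1.5] p [604.3 -78.8 213.6] t 10.9 op 10.9 g 50
yaw 2.204 m [ 0.878 -0.498 -0.061] f [3.6 4.6 1.3] p [604.4 -78.8 213.6] t 11.2 op 10.7 g 50
yaw 2.152 m [ 0.898 -0.589 -0.057] f [4.3 4.9 2.1] p [604.4 -78.7 213.6] t 11.6 op 11.0 g 50
yaw 2.100 m [ 0.971 -0.621 -0.052] f [4.4 5.3 1.5] p [604.5 -78.7 213.6] t 11.9 op 11.2 g 50
yaw 2.047 m [ 0.975 -0.636 -0.029] f [3.7 5.  1.2] p [604.6 -78.6 213.6] t 12.2 op 10.9 g 50
yaw 1.995 m [ 1.015 -0.712 -0.007] f [4.2 5.6 1.1] p [604.6 -78.6 213.6] t 12.6 op 10.8 g 50
yaw 1.943 m [ 0.975 -0.74  -0.015] f [4.5 5.1 1.2] p [604.7 -78.6 213.6] t 12.9 op 10.7 g 50
```

```bash
python3 -m jog '[[[0.016,0.036,0],[0,0,0.25]],[[0,0,0],[0,0,0.25]],[[0,0,0],[0,0,0]],[[0,0,0],[0,0,0]]]' >/dev/null && python3 ck.py 0.12 &&
python3 -m jog '[[[0,0,0],[0,0,0.25]],[[0,0,0],[0,0,0.25]],[[0,0,0],[0,0,0]],[[0,0,0],[0,0,0]]]' >/dev/null && python3 ck.py 0.12 &&
python3 -m jog '[[[0,0,0],[0,0,0.25]],[[0,0,0],[0,0,0.25]],[[0,0,0],[0,0,0]],[[0,0,0],[0,0,0]]]' >/dev/null && python3 ck.py 0.12 &&
python3 -m jog '[[[0,0,0],[0,0,0.25]],[[0,0,0],[0,0,0.25]],[[0,0,0],[0,0,0]],[[0,0,0],[0,0,0]]]' >/dev/null && python3 ck.py 0.12 &&
python3 -m jog '[[[0,0,0],[0,0,0.25]],[[0,0,0],[0,0,0.25]],[[0,0,0],[0,0,0]],[[0,0,0],[0,0,0]]]' >/dev/null && python3 ck.py 0.12 &&
python3 -m jog '[[[0,0,0],[0,0,0.25]],[[0,0,0],[0,0,0.25]],[[0,0,0],[0,0,0]],[[0,0,0],[0,0,0]]]' >/dev/null && python3 ck.py 0.12 &&
python3 -m jog '[[[0,0,0],[0,0,0.25]],[[0,0,0],[0,0,0.25]],[[0,0,0],[0,0,0]],[[0,0,0],[0,0,0]]]' >/dev/null && python3 ck.py 0.12 &&
python3 -m jog '[[[0,0,0],[0,0,0.25]],[[0,0,0],[0,0,0.25]],[[0,0,0],[0,0,0]],[[0,0,0],[0,0,0]]]' >/dev/null && python3 ck.py 0.12 &&
python3 -m jog '[[[0,0,0],[0,0,0.25]],[[0,0,0],[0,0,0.25]],[[0,0,0],[0,0,0]],[[0,0,0],[0,0,0]]]' >/dev/null && python3 ck.py 0.12 &&
python3 -m jog '[[[0,0,0],[0,0,0.25]],[[0,0,0],[0,0,0.25]],[[0,0,0],[0,0,0]],[[0,0,0],[0,0,0]]]' >/dev/null && python3 ck.py 0.12 &&
python3 -m jog '[[[0,0,0],[0,0,0.25]],[[0,0,0],[0,0,0.25]],[[0,0,0],[0,0,0]],[[0,0,0],[0,0,0]]]' >/dev/null && python3 ck.py 0.12 &&
python3 -m jog '[[[0,0,0],[0,0,0.25]],[[0,0,0],[0,0,0.25]],[[0,0,0],[0,0,0]],[[0,0,0],[0,0,0]]]' >/dev/null && python3 ck.py 0.12 &&
python3 -m jog '[[[0,0,0],[0,0,0.25]],[[0,0,0],[0,0,0.25]],[[0,0,0],[0,0,0]],[[0,0,0],[0,0,0]]]' >/dev/null && python3 ck.py 0.12 &&
python3 -m jog '[[[0,0,0],[0,0,0.25]],[[0,0,0],[0,0,0.25]],[[0,0,0],[0,0,0]],[[0,0,0],[0,0,0]]]' >/dev/null && python3 ck.py 0.12
```

```text
yaw 1.890 m [ 0.726 -0.541 -0.019] f [2.  4.2 1.9] p [604.9 -78.5 213.5] t 13.2 op 10.7 g 50
yaw 1.837 m [ 0.741 -0.588 -0.02 ] f [4.3 3.8 1. ] p [604.9 -78.4 213.6] t 13.6 op 10.5 g 50
yaw 1.785 m [ 0.742 -0.627  0.014] f [4.4 4.1 1.3] p [605.  -78.4 213.6] t 13.9 op 10.9 g 50
yaw 1.733 m [ 0.719 -0.737  0.005] f [4.6 4.5 1.2] p [605.1 -78.4 213.6] t 14.2 op 10.9 g 50
yaw 1.680 m [ 0.698 -0.737 -0.03 ] f [5.1 3.4 0.6] p [605.2 -78.4 213.6] t 14.6 op 10.8 g 50
yaw 1.628 m [ 0.74  -0.866 -0.006] f [5.  3.7 1.6] p [605.2 -78.4 213.6] t 14.9 op 10.8 g 50
yaw 1.576 m [ 0.666 -0.858 -0.056] f [5.1 4.6 1.3] p [605.3 -78.4 213.6] t 15.2 op 10.8 g 50
yaw 1.523 m [ 0.69  -0.928 -0.009] f [6.3 4.7 1.5] p [605.4 -78.4 213.6] t 15.6 op 10.6 g 50
yaw 1.471 m [ 0.731 -0.986 -0.035] f [5.5 3.8 0.8] p [605.4 -78.4 213.6] t 15.9 op 10.8 g 50
yaw 1.419 m [ 0.693 -1.058 -0.035] f [6.4 4.1 0.4] p [605.5 -78.4 213.6] t 16.2 op 10.9 g 50
yaw 1.366 m [ 0.751 -1.161 -0.002] f [8.2 3.6 0. ] p [605.6 -78.4 213.5] t 16.6 op 10.5 g 50
yaw 1.314 m [ 7.750e-01 -1.221e+00  1.000e-03] f [7.  3.3 1.9] p [605.7 -78.4 213.6] t 16.9 op 11.0 g 50
yaw 1.262 m [ 0.717 -1.259  0.01 ] f [6.6 3.7 0.6] p [605.8 -78.4 213.6] t 17.2 op 10.6 g 50
yaw 1.209 m [ 0.676 -1.246  0.111] f [ 7.9  3.3 -0.2] p [605.8 -78.4 213.6] t 17.6 op 10.6 g 50
```

```bash
python3 -m jog '[[[0,0,0],[0,0,0.12]],[[0,0,0],[0,0,0]],[[0,0,0],[0,0,0]],[[0,0,0],[0,0,0]]]' >/dev/null && python3 ck.py 0.17 &&
python3 -m jog '[[[0,0,0],[0,0,0.12]],[[0,0,0],[0,0,0]],[[0,0,0],[0,0,0]],[[0,0,0],[0,0,0]]]' >/dev/null && python3 ck.py 0.17
```

```text
yaw 1.197 m [ 0.649 -1.32   0.091] f [7.3 3.6 0.4] p [605.8 -78.4 213.6] t 17.9 op 10.8 g 50
yaw 1.184 m [ 0.595 -1.298  0.102] f [7.1 3.5 0.8] p [605.9 -78.4 213.6] t 18.2 op 10.7 g 50
```

```bash
python3 -m jog '[[[0,0,0],[0,0,0.15]],[[0,0,0],[0,0,0]],[[0,0,0],[0,0,0]]]' >/dev/null && python3 ck.py 0.2 &&
python3 -m jog '[[[0,0,0],[0,0,0.15]],[[0,0,0],[0,0,0]],[[0,0,0],[0,0,0]]]' >/dev/null && python3 ck.py 0.2 &&
python3 -m jog '[[[0,0,0],[0,0,0.15]],[[0,0,0],[0,0,0]],[[0,0,0],[0,0,0]]]' >/dev/null && python3 ck.py 0.2
```

```text
yaw 1.169 m [ 0.628 -1.384  0.154] f [8.1 4.2 0.8] p [605.8 -78.4 213.6] t 18.5 op 10.8 g 50
yaw 1.153 m [ 0.628 -1.367  0.217] f [ 7.1  3.1 -0.2] p [605.9 -78.4 213.6] t 18.7 op 10.8 g 50
```

The moment now climbs about 0.06 per 0.9° step, which matches the stop's stiffness. I'll take one more small step to be sure.

```bash
python3 -m jog '[[[0,0,0],[0,0,0.15]],[[0,0,0],[0,0,0]],[[0,0,0],[0,0,0]],[[0,0,0],[0,0,0]]]' >/dev/null && python3 ck.py 1;python3 -m jog '[[[0,0,0],[0,0,0]],[[0,0,0],[0,0,0]]]' >/dev/null && python3 ck.py 1
```

```text
yaw 1.137 m [ 0.561 -1.433  0.276] f [ 6.5  3.7 -0.3] p [605.9 -78.4 213.6] t 19.1 op 10.6 g 50
yaw 1.137 m [ 0.61  -1.421  0.185] f [7.2 3.4 0.6] p [605.9 -78.4 213.6] t 19.2 op 10.7 g 50
```

```bash
python3 -m jog '[[[0,0,0],[0,0,-0.5]],[[0,0,0],[0,0,-0.9]],[[0,0,0],[0,0,-0.9]],[[0,0,0],[0,0,-0.9]],[[0,0,0],[0,0,-0.9]],[[0,0,0],[0,0,-0.9]],[[0,0,0],[0,0,-0.9]],[[0,0,0],[0,0,-0.9]],[[0,0,0],[0,0,-0.9]],[[0,0,0],[0,0,-0.9]],[[0,0,0],[0,0,-0.9]],[[0,0,0],[0,0,-0.9]],[[0,0,0],[0,0,-0.9]],[[0,0,0],[0,0,-0.9]],[[0,0,0],[0,0,-0.9]],[[0,0,0],[0,0,-0.9]],[[0,0,0],[0,0,-0.9]],[[0,0,0],[0,0,-0.4]],[[0,0,0],[0,0,0]],[[0,0,0],[0,0,0]]]' >/dev/null; python3 ck.py 1
python3 -m jog '[[[0,0,0],[0,0,0]],[[0,0,0],[0,0,0]],[[0,0,0],[0,0,0]],[[0,0,0],[0,0,0]],[[0,0,0],[0,0,0]],[[0,0,-0.8],[0,0,0]],[[0,0,-1],[0,0,0]],[[0,0,-1],[0,0,0]],[[0,0,-0.7],[0,0,0]],[[0,0,0],[0,0,0]],[[0,0,0],[0,0,0]]]' 60 >/dev/null; python3 ck.py 1
python3 - <<'E'
from h import *
import json
s=state();json.dump({k:np.array(v).tolist() for k,v in s.items()},open("s2.json","w"))
w=snapshot("wrist")[:,:,::-1]
cv2.imwrite("pics/w2.png",cv2.resize(w[122:272,213:413],None,fx=4,fy=4,interpolation=cv2.INTER_CUBIC))
E
```

```text
yaw 2.736 m [0.061 0.383 0.032] f [-1.5 -0.1  3.2] p [604.  -79.3 213.5] t 20.9 op 10.7 g 51
yaw 2.737 m [-0.    -0.046  0.009] f [-0.1 -0.6 -0.5] p [604.9 -78.5 302.3] t 21.8 op 51.3 g 0
```

View pics/w2.png

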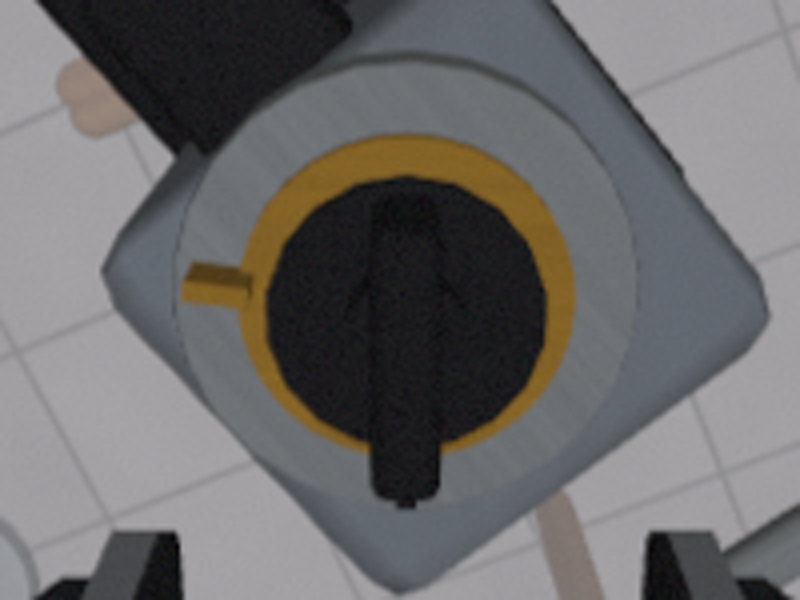

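The wing is still aligned with the tool, with the nose pointing down the picture at about (405,505). The brass tab is at about (216,285), pointing left, roughly 1.7 rad clockwise of the nose. I'll check that angle.

Run:
```python
from h import *
import json
s=json.load(open("s2.json"));R=Ro.from_euler('xyz',s["ee_rot"]).as_matrix()
f=lambda u,v,z:(R.T@(atz("wrist",(213+u/4,122+v/4),z,s)-s["tcp_pos"]))[:2]
c=f(407,280,170);c2=f(407,310,184);print(c,c2)
c=(c+c2)/2
n=f(406,505,181);print("nose",n,np.linalg.norm(n-c))
for uv,z in(((216,292),184),((218,272),184),((216,285),178),((216,285),184)):
    t=f(*uv,z);a=np.arctan2(*(n-c)[::-1]);b=np.arctan2(*(t-c)[::-1]);print(uv,z,np.linalg.norm(t-c),(b-a)%6.283)
```

```text
[3.49008183 0.2812882 ] [2.04960687 0.29772604]
nose [-3.83575506e+01  3.09534684e-02] 41.12820762517099
(216, 292) 184 34.51370869118271 1.644144389190007
(218, 272) 184 34.49745561840441 1.754214309980841
(216, 285) 178 35.281862698756434 1.6277018790123479
(216, 285) 184 34.585449065106836 1.6823348347127804
```

```bash
python3 -c "from station import *;print(sign_off())"
```

```text
the job is handed in; nothing more can be done
None
```

I turned the knob clockwise onto its stop, to roughly 0.2 N m above the drag, backed it off about a quarter turn (1.54–1.60 rad, by arm and camera readings) and let go; the robot is clear, nothing else was touched, and the job is handed in.

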